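# Take the pipette from the instrument drawer and hold it tip down over the beaker

## Task

Pull the drawer of the small instrument unit well open and lift the pipette out of its rests. Turn it tip down, sloping at 45 degrees or steeper, and hold it ready to dispense: its tip over the middle of the beaker's mouth, a few centimetres above the rim and touching nothing. Leave the beaker and the two small bottles where they stand; finish while still holding the pipette there.

Things in the scene. Friction and masses are not known exactly. Their poses are not given: they have to be found in the camera images.
- drawer_unit: white bench-top instrument unit with one drawer, light grey front; 240 deep (x) x 290 wide (y) x 92 mm high, fixed; origin under its centre, -x is the drawer's way out. Only with the drawer nearly fully open is the pipette clear of the unit's top: its axis then lies 100 mm in front of the top's front edge. Tweezers lie in the rear of the drawer.
- drawer_body (a joint): how far the drawer is open, m: 0 shut (at the start), 0.18 fully open. It slides level along the unit's -x against 1.5 N of friction and stays where it is left. The front panel is 14 mm thick, its top edge 82 mm above the bench.
- drawer_handle (a point): middle of the drawer's steel bow handle: a level round bar 10 mm thick, straight for 90 mm along this point's y axis, its centre line 40 mm in front of the drawer's face, 58 mm above the bench and 34 mm below the unit's top; clear above. Moves with the drawer; x axis level into the unit, z up.
- pipette: white and blue pipette, 231 mm long, 0.085 kg, lying level across the drawer in two black U-shaped rests. Origin under its middle; its axis is the line x = 0, z = 13 mm: tip end at y = -115 mm, plunger end at y = +116 mm. Round grip, 26 mm thick, y = -4 to +92 mm; nose, 16 mm thick, y = -70 to -4 mm, then the thin tip. A finger hook (no solid) rises to z = 34 mm.
- pipette_grip (a point): point on the axis in the grip, at the pipette's y = +25 mm, 49 mm above the bench at the start; axes as the pipette's. Rests at y = -48 and +74 mm (+-8), each 16 mm long, leave 90 mm free between them; cheeks end 9 mm above the axis. Free beside the axis 45 mm each way, below it 26 mm to the tray. Lifted 25 mm it is out of the rests, 60 mm clear of the drawer.
- pipette_tip (a point): the end of the pipette's tip, on its axis, 140 mm from pipette_grip; axes as the pipette's
- beaker: clear glass beaker, 55 mm across the rim, 68 mm high, 0.045 kg, loose on the bench to the right of the unit; origin at the centre of its foot, z up
- beaker_mouth (a point): centre of the beaker's open mouth, at the height of its rim (68 mm above the bench)
- bottle_red: small white dropper bottle with red cap and red band, 29 mm across, 71 mm high; origin at the centre of its foot
- bottle_white: small white dropper bottle with white cap and green band, 29 mm across, 71 mm high; origin at the centre of its foot
Things that resemble listed ones, but are neither listed nor needed, are in the scene too. Leave any yellow look-alike of the beaker alone.

How it is judged:
By the outcome, as a careful person would: the job done as asked, in the order asked, and still so for the second after the job is handed in, while the arm keeps its last pose, push and grip.
It also fails if it takes over 58 s, if anything falls off the work surface, if the arm or the gripper's body presses on something with over 40 N, if the wrist force passes 120 N, or if a joint passes its speed limit or range.

## Robot

A 6-joint arm with a two-finger parallel gripper is mounted at the origin on a cart in front of the work surface, level with it; the furniture and walls round the work are solid. World frame = base frame: x ahead of the robot, y to its left, z up, the work surface at z = 0. Lengths are in m, angles in degrees, forces in N, time in s.
With the tool pointing down it reaches from about 0.375 to 0.9 m from the base axis. Payload 3.1 kg.
Tool frame: the origin (TCP) lies at the very end of the fingers, on their centre line; the grasp point (between the pads) lies 19 mm behind it (bot.hold_point_z is the z of the grasp point in the tool frame, in m); z points along the fingers, y is the line along which they close (so a half turn about z gives the same grasp; the last joint's range is limited). The gripper opens to 87 mm and grips with 3 to 60 N. Pads are 19 mm wide; open, the fingers measure 117 mm over their backs; the gripper's body (75 mm by 190 mm) begins 51 mm behind the grasp point.
Start: joints at [55.033, 30.224, 82.088, -0, 67.689, -10.227], TCP at [0.262, 0.568, 0.197] pointing down, gripper open.
Joint ranges: [-176.69, 176.69], [-43.24, 126.21], [12.49, 139.97], [-82, 262], [0, 151.66], [-163.58, 163.58]. Speed limits (degrees/s): [159.86, 159.86, 180, 180, 180, 180].

## Interface

Orientations are given as a 3x3 rotation matrix whose columns are the frame's x, y, z axes.
In Python, from rig import bot, capture, camera_model gives the robot as it stands.
- The arm moves only by the tool apply_moves, never from a script. Its argument "plan" is text: rows parted by semicolons, each of 6 numbers parted by spaces: the shift along the tool's x, y, z in units of 0.05 m (1.0 is 0.05 m), then the turn, a rotation vector about the tool's x, y, z in units of 360 degrees (1.0 is 360 degrees). In form: dx dy dz ax ay az; .... A call has 1 to 10 rows; each row shifts and turns the commanded pose from where the row before left it, along the tool's axes as they then stand; what a row does not reach is not made up. A row lasts 1/12 s, in which the tool goes at most 41.7 mm and 7.16 degrees, less where a joint would pass 70% of its speed; a pose out of reach is approached as far as the arm can. A call with a number of a shift or a turn outside -1 to 1 is refused whole. A call with a gripper value outside its range is refused whole. "gripper" is the gripper command: -1 is shut, 1 is fully open, values between are in proportion, set as the call begins (left out, the last holds). The fingers move at their own pace and stop on an object; the grip force is fixed at half the most. Time passes only in rows, so rows that do not move let the fingers close. It gives the time, the measured TCP pose, the force, the opening and the grip force at its end, in the units of the state.
- bot.read_state(): the state, without advancing time (a new reading comes with each control period).
- capture(name): name is "scene" or "top" or "wrist"; returns the picture (400x640x3 uint8, red, green, blue); there is no depth.
- camera_model(name): a dict with "vertical_fov" (degrees; the focal length in pixels is half the picture's height over the tangent of half this angle, whatever the lens; pixels are square), "cx", "cy" (the principal point, pixels), "position" and "rotation" of the camera in the world; the wrist camera has in their place "hand_eye" (4x4, takes a point from camera to tool coordinates, whose origin is the TCP and whose axes are the flange's). Camera axes: x right, y down, z forward; pixel columns grow to the right and rows downward; lengths in m; the calibration is good to about 2 mm. A picture is of the moment at which its call begins: read the wrist's pose just before it. camera_model takes no time and is no camera call.
- bot.hand_in(): hands the job in; it is judged then, once.
The state is a dict: "time_s": time; "joint_positions": joint angles; "qvel": joint speeds; "tau": joint torques, N m; "position": TCP position; "tcp_rot": TCP orientation; "force": force on the tool from outside, world axes, zero at the start; "moment": the same for the moment, N m; "opening": opening from 0.0 (shut) to 1.0 (fully open); "grasp_force": force on a finger pad.
Only numpy, scipy, OpenCV 4.12 (cv2) and the standard library are available. Lean on these libraries where they do the work, as an engineer would, in place of code of your own. Each camera call takes 0.05 s, during which the arm holds its last target. There are 200 camera calls.

## Working session

There is one attempt and no reset: what is moved stays moved. The work goes in short steps, Python scripts to look and compute and a tool call to move; the robot and the scene stay as the last step left them, time stands still between calls to the robot, and variables do not carry over. Pictures are saved under pics/ and viewed, at most 10 in all, crops included, and the job is handed in when it is done.

Besides the shell and the picture viewer there is one more tool, called after ">>>" as name(argument=value, ...) on one line, values as JSON. apply_moves: Moves the arm, as the interface text tells. Its arguments: {"type":"object","properties":{"plan":{"type":"string"},"gripper":{"type":"number"}},"required":["plan"]}

```bash
mkdir -p pics; ls; python3 - <<'E'
from rig import bot,capture,camera_model
import cv2
for n in("scene","top"):
    cv2.imwrite(f"pics/{n}0.png",capture(n)[:,:,::-1]); print(n,camera_model(n))
print(camera_model("wrist")); s=bot.read_state(); print({k:s[k] for k in("time_s","position","tcp_rot","force","opening")},bot.hold_point_z)
E
```

```text
pics
scene {'vertical_fov': 44.25306807242652, 'cx': 314.16411682454253, 'cy': 202.21092545892319, 'position': array([ 0.22719211, -0.43371447,  0.59448776]), 'rotation': array([[ 8.59047922e-01, -3.05458957e-01,  4.10769392e-01],
       [-5.11895173e-01, -5.12591026e-01,  6.89357506e-01],
       [-1.37207050e-05, -8.02462002e-01, -5.96703222e-01]])}
top {'vertical_fov': 56.64922465129777, 'cx': 319.6620267164628, 'cy': 208.9649903282445, 'position': array([0.43568307, 0.15769264, 0.91080293]), 'rotation': array([[-0.02422338, -0.98183146,  0.18820261],
       [-0.99953101,  0.0202581 , -0.02296451],
       [ 0.01873465, -0.18867062, -0.98186171]])}
{'vertical_fov': 71.73786076270882, 'cx': 319.04355850948656, 'cy': 197.14187621854464, 'hand_eye': array([[-1.66467397e-04, -9.69848947e-01, -2.43706775e-01,
         6.54674883e-02],
       [ 9.99999851e-01, -2.88150646e-04,  4.63652386e-04,
         9.98122964e-04],
       [-5.19897043e-04, -2.43706662e-01,  9.69848850e-01,
        -1.87411063e-01],
       [ 0.00000000e+00,  0.00000000e+00,  0.00000000e+00,
         1.00000000e+00]])}
{'time_s': 0.1, 'position': array([0.26112282, 0.56703006, 0.19625638]), 'tcp_rot': array([[-9.08203754e-01,  4.18526763e-01, -1.13609489e-03],
       [ 4.18528169e-01,  9.08202296e-01, -1.66163107e-03],
       [ 3.36366917e-04, -1.98458729e-03, -9.99997974e-01]]), 'force': array([-0.104247  , -0.43124557,  0.27238242]), 'opening': 1.0043358354293936} -0.0187
```

View pics/scene0.png

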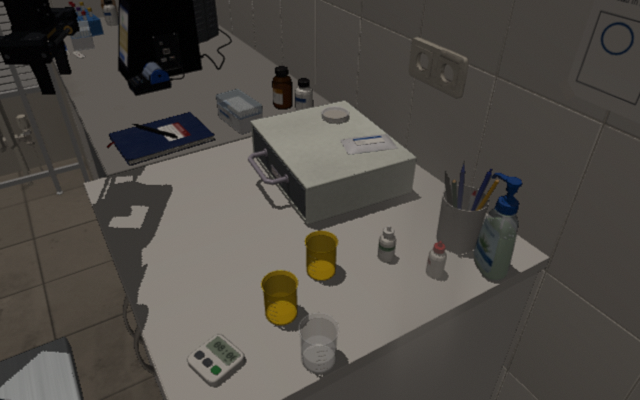

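View pics/top0.png

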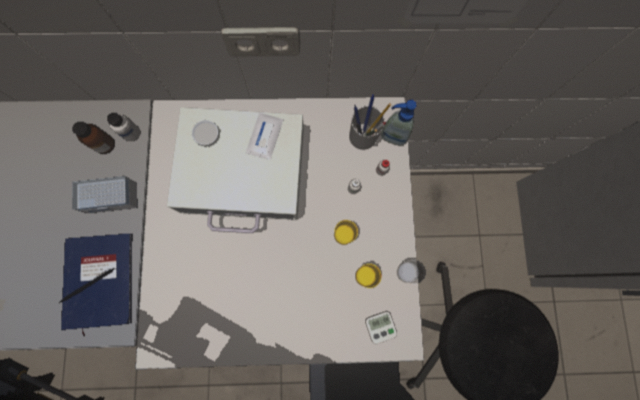

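The scene shows one clear beaker, at scene (319,343) and top (409,270). The two yellow look-alikes, at scene (321,256)/(281,298), are to be left alone. The bottles are at scene (387,244) white and (436,260) red. The only handle is the bow at top (236,228). I'll check these in an enlarged crop.

```bash
cat > h.py <<'E'
from rig import bot,capture,camera_model
import numpy as np,cv2
def ray(n,u,v):
    m=camera_model(n); f=200/np.tan(np.radians(m["vertical_fov"]/2))
    d=np.array([(u-m["cx"])/f,(v-m["cy"])/f,1.])
    if n=="wrist":
        s=bot.read_state(); H=m["hand_eye"]; R=np.array(s["tcp_rot"])
        return R@H[:3,3]+s["position"], R@H[:3,:3]@d
    return np.array(m["position"]),np.array(m["rotation"])@d
def atz(n,u,v,z):
    o,d=ray(n,u,v); return o+d*(z-o[2])/d[2]
def proj(n,p):
    m=camera_model(n); f=200/np.tan(np.radians(m["vertical_fov"]/2))
    if n=="wrist":
        s=bot.read_state(); H=m["hand_eye"]; R=np.array(s["tcp_rot"]); o=R@H[:3,3]+s["position"]; C=R@H[:3,:3]
    else: o,C=np.array(m["position"]),np.array(m["rotation"])
    q=C.T@(np.array(p)-o); return np.array([m["cx"]+f*q[0]/q[2],m["cy"]+f*q[1]/q[2]])
def crop(img,x0,y0,w,h,k): return cv2.resize(img[y0:y0+h,x0:x0+w],None,fx=k,fy=k,interpolation=cv2.INTER_CUBIC)
E
python3 - <<'E'
import cv2,numpy as np
from h import crop
t=cv2.imread("pics/top0.png");s=cv2.imread("pics/scene0.png")
a=crop(t,165,190,150,50,5); b=crop(t,330,225,100,65,4); c=crop(s,260,290,100,90,4)
o=np.zeros((600,800,3),np.uint8); o[:250,:750]=a; o[250:510,:400]=b; o[250:600,400:800]=c[:350]
cv2.imwrite("pics/c1.png",o)
E
```

```text
(no output)
```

View pics/c1.png

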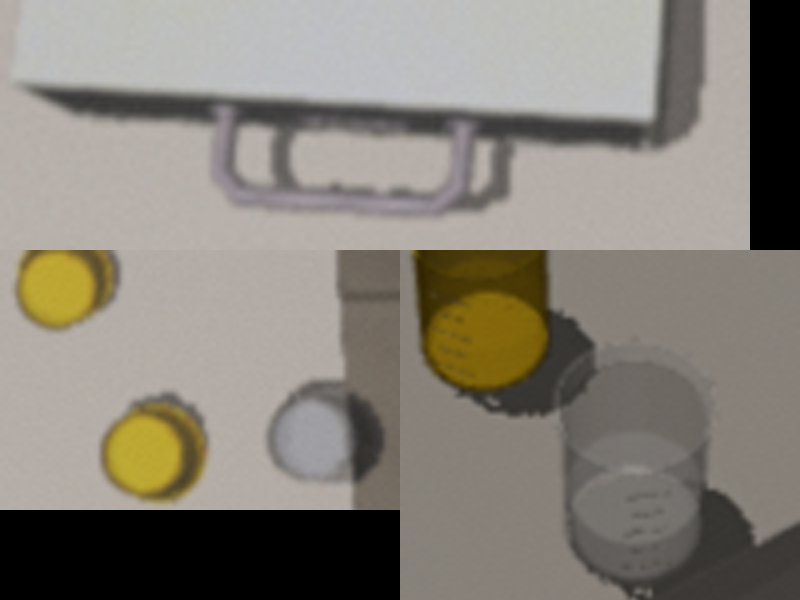

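The crop shows the clear beaker's rim ellipse centred at about scene (318.5,329.5), with a yellow look-alike beside it. The handle bar's centre line runs from top (213,229.2) to (253,231.4). The unit's front top edge runs from top (167.8,206.4) to (296,214.4).

```bash
python3 - <<'E'
from h import *
np.set_printoptions(precision=4,suppress=True)
p=lambda *a:print(a,atz(*a))
p("top",213,229.2,.058);p("top",233,230.4,.058);p("top",253,231.4,.058)
a,b=atz("top",167.8,206.4,.092),atz("top",296,214.4,.092);print(a,b,np.linalg.norm(a-b),np.degrees(np.arctan2(*(a-b)[:2])))
c,d=atz("top",180,109,.092),atz("top",303,115,.092); print(c,d,np.linalg.norm(c-a),np.linalg.norm(d-b))
p("scene",318.5,329.5,.068);p("scene",318.5,354,.0)
for q in ((337,233),): p("top",*q,.068)
p("scene",268,165,.058)
p("top",384,163,.071);p("top",355,183,.071);p("scene",440,247,.071);p("scene",389,230,.071)
B=atz("scene",318.5,329.5,.068)
for z in(.068,0): print(z,proj("top",[B[0],B[1],z]),proj("scene",[B[0],B[1],z]), [proj("top",[B[0]+.0275*np.cos(t),B[1]+.0275*np.sin(t),z]).round(1) for t in(0,np.pi/2,np.pi,-np.pi/2)])
E
```

```text
('top', 213, 229.2, 0.058) [0.5568 0.3846 0.058 ]
('top', 233, 230.4, 0.058) [0.553  0.3387 0.058 ]
('top', 253, 231.4, 0.058) [0.5497 0.2927 0.058 ]
[0.6055 0.4775 0.092 ] [0.5813 0.1918 0.092 ] 0.2867028764283847 4.825730776423875
[0.8388 0.4613 0.092 ] [0.8192 0.1724 0.092 ] 0.2338959296357644 0.23866710631377902
('scene', 318.5, 329.5, 0.068) [ 0.4493 -0.0723  0.068 ]
('scene', 318.5, 354, 0.0) [ 0.4554 -0.0629  0.    ]
('top', 337, 233, 0.068) [0.5405 0.0997 0.068 ]
('scene', 268, 165, 0.058) [0.5808 0.3432 0.058 ]
('top', 384, 163, 0.071) [ 0.7044 -0.0171  0.071 ]
('top', 355, 183, 0.071) [0.6568 0.0538 0.071 ]
('scene', 440, 247, 0.071) [ 0.6983 -0.0338  0.071 ]
('scene', 389, 230, 0.071) [0.6546 0.0412 0.071 ]
0.068 [414.6055 271.5998] [318.5 329.5] [array([413.7, 259.3]), array([402.5, 271.9]), array([415.5, 284.1]), array([426.7, 271.3])]
0 [407.0547 272.2412] [318.2476 360.6835] [array([406.3, 260.8]), array([395.8, 272.5]), array([407.8, 283.8]), array([418.3, 272. ])]
```

>>> apply_moves(plan="0 0 0 0 0 0.0195; 0 0 0 0 0 0.0195; 0 0 0 0 0 0.0195; 0 0 0 0 0 0.0195; 0 0 0 0 0 0.0195; 0 0 0 0 0 0.0195; 0 0 0 0 0 0.0195; 0 0 0 0 0 0.0195; 0 0 0 0 0 0.0195; 0 0 0 0 0 0.0188", gripper=-0.35)

```text
time_s: 0.93
position: [0.2612, 0.5672, 0.1965]
tcp_rot: [[0.088, 0.996, -0.001], [0.996, -0.088, -0.001], [-0.001, -0.001, -1.0]]
force: [-0.5, -0.1, 0.0]
opening: 0.36
grasp_force: 0.0
```

>>> apply_moves(plan="-0.4 0.6 0 0 0 0; -0.4 0.6 0 0 0 0; -0.4 0.6 0 0 0 0; -0.4 0.6 0 0 0 0; -0.4 0.6 0 0 0 0; -0.4 0.6 0 0 0 0; -0.4 0.6 0 0 0 0; -0.4 0.6 0 0 0 0; -0.4 0.6 0 0 0 0; -0.4 0.7 0 0 0 0")

```text
time_s: 1.77
position: [0.5491, 0.342, 0.1966]
tcp_rot: [[0.081, 0.997, -0.002], [0.997, -0.081, -0.001], [-0.001, -0.002, -1.0]]
force: [-0.4, 1.1, -0.9]
opening: 0.327
grasp_force: 0.0
```

```bash
cat >> h.py <<'E'
def togo(P,R=None):
    "total tool shift (0.05 m units) and turn (360 deg units) from the measured pose"
    from scipy.spatial.transform import Rotation as Ro
    s=bot.read_state(); T=np.array(s["tcp_rot"])
    print("t",s["time_s"],"pos",np.round(s["position"],4),"F",np.round(s["force"],1),"open",round(s["opening"],3))
    print(" shift now-axes",np.round(T.T@(np.array(P)-s["position"])/.05,3))
    if R is not None: print(" turn",np.round(Ro.from_matrix(T.T@R).as_rotvec()/2/np.pi,4)," shift after turn",np.round(R.T@(np.array(P)-s["position"])/.05,3))
def down(deg): # tool down, tool x heading deg
    c,s=np.cos(np.radians(deg)),np.sin(np.radians(deg)); return np.array([[c,s,0],[s,-c,0],[0,0,-1.]])
E
python3 - <<'E'
from h import *
im=capture("wrist"); cv2.imwrite("pics/w1.png",im[:,:,::-1])
togo([.553,.3387,.039],down(85.3)); print(proj("wrist",[.553,.3387,.058]))
E
```

```text
t 1.8167 pos [0.558  0.337  0.1968] F [ 5.  -1.2  1.5] open 0.326
 shift now-axes [ 0.034 -0.127  3.155]
 turn [ 0.0012  0.0004 -0.0007]  shift after turn [ 0.026 -0.103  3.156]
[313.01693288 183.77086377]
```

View pics/w1.png

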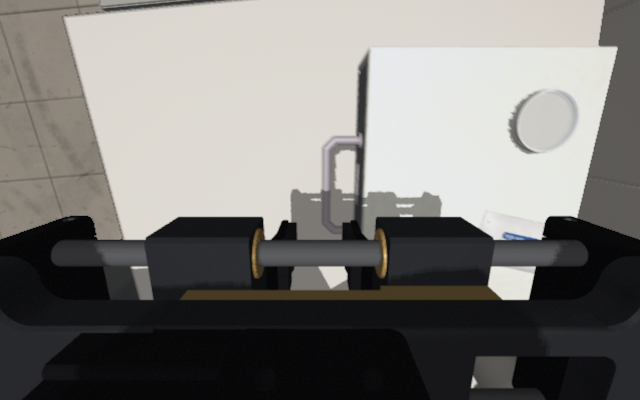

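The wrist view shows the bow bar at column ~328, rows 150-220, but the arm was still settling. I'll re-measure now that it stands still.

```bash
python3 - <<'E'
from h import *
s=bot.read_state(); im=capture("wrist"); g=im.mean(2)
print(s["position"],bot.read_state()["position"])
for r in(150,165,180,195): print(r,g[r,308:366].astype(int))
print(g[125:165,345].astype(int))
print([proj("wrist",[.553,.3387,.058]),proj("wrist",[.557,.3847,.058])])
cv2.imwrite("pics/w2.png",crop(im,280,110,120,120,5)[:,:,::-1])
E
```

```text
[0.55802654 0.33697971 0.19680058] [0.55482084 0.33924746 0.19666448]
150 [216 216 216 187 149 168 182 193 183 162 144 115 106 120 120 120 120 120
 120 173 216 216 216 216 216 216 216 216 216 216 216 216 216 216 215 216
 216 183 103  50  51  51  51  50  70 124 187 225 233 233 233 233 233 233
 233 233 233 233]
165 [216 216 216 187 147 164 180 190 183 164 146 119 107 120 120 120 120 148
 195 216 216 216 217 216 216 216 216 216 216 216 216 216 216 216 216 216
 217 182 124 157 144  50  52  50  66 147 214 231 233 233 233 233 233 232
 233 233 233 233]
180 [217 216 216 193 154 161 177 184 181 165 148 122 109 119 119 120 120 120
 173 216 216 216 216 216 216 216 216 216 216 216 216 216 216 216 216 216
 201 155 132 150 117  51  51  58 103 179 225 233 234 233 233 233 233 233
 233 233 233 233]
195 [120 120 120 111  93  89  96  99  99  96  90  86 102 120 120 120 120 120
 120 119 120 119 120 120 120 121 119 119 120 120 119 120 120 120 120 119
 110  90  88  83  58  48  50  56 129 202 229 233 233 233 233 233 232 228
 219 211 215 199]
[200 201 200 201 201 186 154 164 181 193 194 174 154 132 106 103 110 110
 111 111 112 142 178 178 180 183 185 187 185 182 186 188 188 183 180 182
 184 180 180 181]
[array([316.26566595, 185.61291027]), array([316.10476026, 146.67739373])]
```

View pics/w2.png

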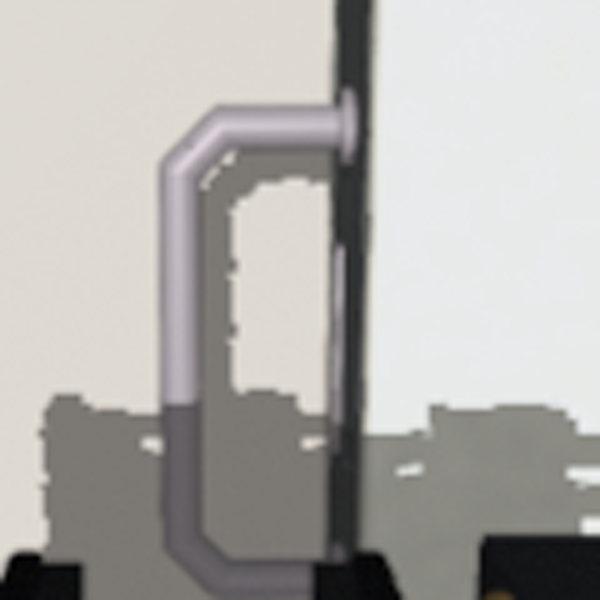

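The bar is at column 315.5, where the estimate projects 316, so the handle position is confirmed. I'll descend partway now.

>>> apply_moves(plan="0 0 0.3 0 0 0; 0 0 0.3 0 0 0; 0 0 0.3 0 0 0; 0 0 0.3 0 0 0; 0 0 0.3 0 0 0; 0 0 0 0 0 0; 0 0 0 0 0 0;0 0 0 0 0 0")

```text
time_s: 2.53
position: [0.5493, 0.3438, 0.1227]
tcp_rot: [[0.081, 0.997, 0.001], [0.997, -0.081, 0.0], [0.0, 0.001, -1.0]]
force: [0.3, 0.9, -0.4]
opening: 0.323
grasp_force: 0.0
```

```bash
python3 - <<'E'
from h import *
togo([.553,.3387,.039],down(85.3))
E
```

```text
t 2.5333 pos [0.5493 0.3438 0.1227] F [ 0.3  0.9 -0.4] open 0.323
 shift now-axes [-0.096  0.081  1.674]
 turn [ 0.0001 -0.0001  0.0001]  shift after turn [-0.095  0.082  1.674]
```

>>> apply_moves(plan="-0.05 0.04 0.2 0 0 0; -0.05 0.04 0.25 0 0 0; 0 0 0.25 0 0 0; 0 0 0.25 0 0 0; 0 0 0.25 0 0 0; 0 0 0.2 0 0 0; 0 0 0.17 0 0 0; 0 0 0.1 0 0 0; 0 0 0 0 0 0; 0 0 0 0 0 0")

```text
time_s: 3.37
position: [0.5528, 0.3381, 0.0384]
tcp_rot: [[0.082, 0.997, -0.0], [0.997, -0.082, -0.0], [-0.0, -0.0, -1.0]]
force: [-0.6, 0.5, 0.2]
opening: 0.323
grasp_force: 0.0
```

>>> apply_moves(plan="0 0 0 0 0 0; 0 0 0 0 0 0; 0 0 0 0 0 0; 0 0 0 0 0 0; 0 0 0 0 0 0; 0 0 0 0 0 0", gripper=-1)

```text
time_s: 3.87
position: [0.5528, 0.3381, 0.0389]
tcp_rot: [[0.082, 0.997, 0.0], [0.997, -0.082, 0.0], [0.0, 0.0, -1.0]]
force: [-0.7, 0.2, 0.2]
opening: 0.022
grasp_force: 0.0
```

```bash
python3 - <<'E'
from h import *
a=capture("wrist"); s=capture("scene"); t=capture("top")
o=np.zeros((600,800,3),np.uint8); o[:300,:480]=crop(a,160,100,320,200,1.5); o[300:600,:400]=crop(s,200,90,160,120,2.5); o[300:600,400:800]=crop(t,165,170,133,100,3)[:300,:400].repeat(1,0) if 0 else cv2.resize(t[170:270,165:298],(400,300),interpolation=cv2.INTER_CUBIC)
cv2.imwrite("pics/m1.png",o[:,:,::-1]); st=bot.read_state(); print(st["opening"],st["grasp_force"],st["position"])
E
```

```text
0.005631687559923962 0.0 [0.55277343 0.3380383  0.03870081]
```

View pics/m1.png

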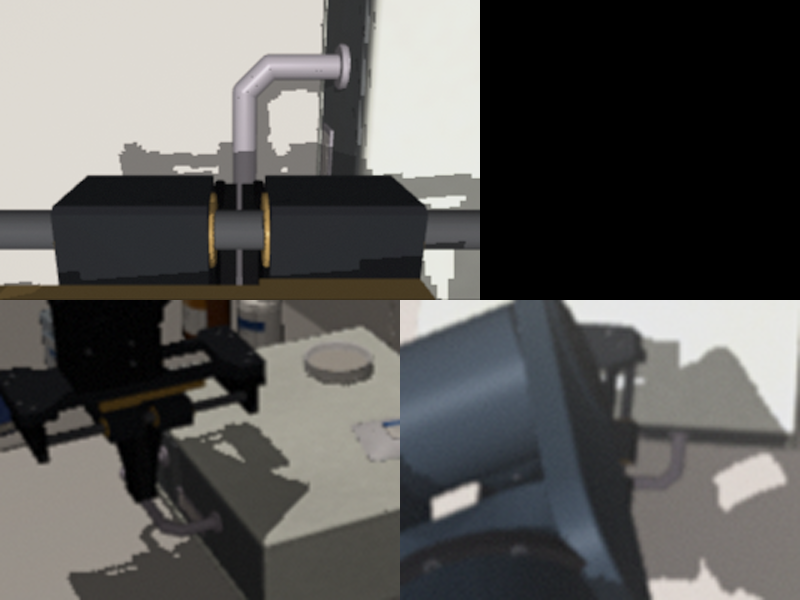

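The bar passes under the shut fingers in the wrist view, at crop column 246. In the scene crop the handle, around (150,515), looks lower than the fingertips. I'll triangulate the handle's true position.

```bash
python3 - <<'E'
from h import *
np.set_printoptions(precision=4,suppress=True)
def tri(*obs):
    A=np.zeros((3,3));b=np.zeros(3); L=[]
    for n,u,v in obs:
        o,d=ray(n,u,v); d/=np.linalg.norm(d); M=np.eye(3)-np.outer(d,d); A+=M; b+=M@o; L.append((o,d))
    p=np.linalg.solve(A,b); print(p,[round(1e3*np.linalg.norm(np.cross(p-o,d)),1) for o,d in L])
tri(("scene",286,178.8),("top",258.1,215.7))          # right flange
tri(("scene",260,168+8),("top",0.,0.)) if 0 else None
# right corner of the bow: scene crop (190,527) / top crop (672,475)
tri(("scene",276,180.8),("top",255.5,228.3))
# unit front right top corner
tri(("scene",306,173+0),("top",296,214.4))
# left corner
for z in (.03,.04,.05,.058): print(z,proj("wrist",[.557,.3837,z]),proj("wrist",[.597,.3837,z]),proj("top",[.557,.3837,z]),proj("top",[.553,.3387,z]),proj("scene",[.55,.292,z]),proj("scene",[.557,.384,z]))
s=cv2.imread("pics/scene0.png"); cv2.imwrite("pics/s0c.png",crop(s,230,135,120,90,6))
E
```

```text
[0.5874 0.2809 0.0576] [np.float64(1.3), np.float64(1.3)]
[0.5623 0.2847 0.0587] [np.float64(6.0), np.float64(6.0)]
[0.5783 0.1892 0.1254] [np.float64(3.1), np.float64(3.1)]
0.03 [318.155  158.5258] [374.8322 153.8487] [216.5014 230.6815] [235.4815 231.9423] [266.3938 193.2735] [249.9458 170.4398]
0.04 [318.1056 160.1369] [377.7565 155.2214] [215.4203 230.1236] [234.6143 231.3987] [266.098  189.1224] [249.5737 166.4236]
0.05 [318.0508 161.9256] [381.0046 156.7461] [214.3147 229.553 ] [233.7273 230.8428] [265.7985 184.9197] [249.1973 162.3607]
0.058 [318.0024 163.5051] [383.8741 158.0931] [213.4119 229.0871] [233.0031 230.3889] [265.5561 181.5195] [248.893 159.076]
```

View pics/s0c.png

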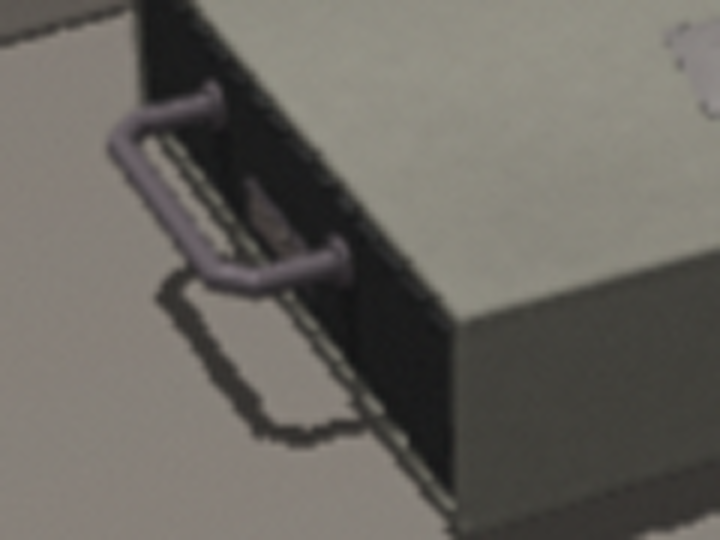

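The handle in the initial scene crop sits exactly where z=58 mm predicts: ends at (250,159) and (265.8,180). So why did the grasp miss? I'll overlay the projected TCP and bar on current enlarged views.

```bash
python3 - <<'E'
from h import *
P=np.array(bot.read_state()["position"]); ax=np.array([.082,.9966,0]);B=np.array([.553,.3387,.058])
o=np.zeros((600,800,3),np.uint8)
for n,(x0,y0,w,h,k),Y in(("wrist",(240,120,160,60,5),0),("scene",(215,100,120,100,3),300),):
    im=capture(n); c=crop(im,x0,y0,w,h,k)
    for q,col in((P,(255,0,0)),(P+[0,0,.019],(255,255,0)),(B-.045*ax,(0,255,0)),(B,(0,255,0)),(B+.045*ax,(0,255,0))):
        u=proj(n,q); print(n,u.round(1)); cv2.drawMarker(c,tuple(int(v) for v in ((u-[x0,y0]+.5)*k)),col,0,12,1)
    o[Y:Y+c.shape[0],:c.shape[1]]=c
cv2.imwrite("pics/m2.png",o[:,:,::-1])
E
```

```text
wrist [317.6 224.2]
wrist [317.4 234.1]
wrist [317.7 294.7]
wrist [317.7 233.2]
wrist [317.6 163.8]
scene [257.3 178. ]
scene [256.6 170.1]
scene [264.8 181.2]
scene [256.6 169.8]
scene [248.8 159.2]
```

View pics/m2.png

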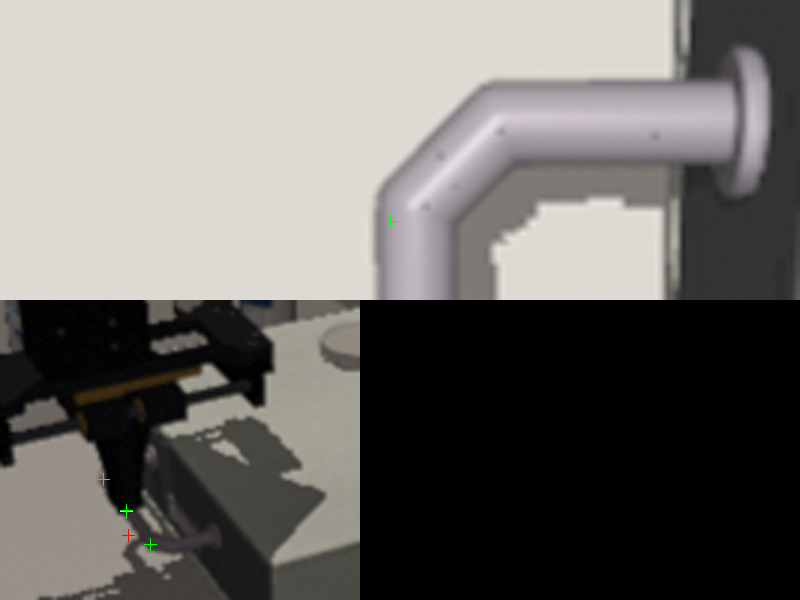

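The overlay shows the visible fingertips ending at scene (256.6,170), about 19 mm short of the projected TCP at (257.3,178), so they closed just above the bar. I'll reopen, go about 13 mm lower while watching the force, and try again.

>>> apply_moves(plan="0 0 0 0 0 0; 0 0 0 0 0 0; 0 0 0 0 0 0; 0 0 0 0 0 0; 0 0 0.06 0 0 0; 0 0 0.06 0 0 0; 0 0 0.07 0 0 0; 0 0 0.07 0 0 0; 0 0 0 0 0 0", gripper=-0.4)

```text
time_s: 4.87
position: [0.552, 0.3377, 0.0245]
tcp_rot: [[0.082, 0.997, -0.002], [0.997, -0.082, -0.001], [-0.001, -0.002, -1.0]]
force: [0.1, 0.3, -0.3]
opening: 0.294
grasp_force: 0.0
```

>>> apply_moves(plan="0 0 0 0 0 0; 0 0 0 0 0 0; 0 0 0 0 0 0; 0 0 0 0 0 0; 0 0 0 0 0 0; 0 0 0 0 0 0", gripper=-1)

```text
time_s: 5.37
position: [0.5534, 0.3381, 0.0259]
tcp_rot: [[0.082, 0.997, 0.001], [0.997, -0.082, 0.0], [0.0, 0.001, -1.0]]
force: [2.0, -0.8, -1.4]
opening: 0.105
grasp_force: 30.0
```

The bar is gripped at 30 N with an opening of about 9 mm. Pulling straight along the unit's -x, which is tool -y.

>>> apply_moves(plan="0 -0.1 0 0 0 0; 0 -0.2 0 0 0 0; 0 -0.25 0 0 0 0; 0 -0.25 0 0 0 0; 0 -0.25 0 0 0 0; 0 -0.25 0 0 0 0; 0 -0.25 0 0 0 0; 0 -0.25 0 0 0 0; 0 -0.25 0 0 0 0; 0 -0.25 0 0 0 0")

```text
time_s: 6.2
position: [0.4368, 0.3475, 0.0258]
tcp_rot: [[0.082, 0.997, 0.0], [0.997, -0.082, 0.0], [0.0, 0.0, -1.0]]
force: [1.7, -0.1, -1.5]
opening: 0.1
grasp_force: 30.0
```

>>> apply_moves(plan="0 -0.25 0 0 0 0; 0 -0.25 0 0 0 0; 0 -0.25 0 0 0 0; 0 -0.25 0 0 0 0; 0 -0.15 0 0 0 0; 0 -0.1 0 0 0 0; 0 -0.02 0 0 0 0; 0 0 0 0 0 0; 0 0 0 0 0 0")

```text
time_s: 6.95
position: [0.3758, 0.3525, 0.0258]
tcp_rot: [[0.081, 0.997, 0.002], [0.997, -0.081, -0.0], [0.0, 0.002, -1.0]]
force: [4.2, -3.0, 0.5]
opening: 0.1
grasp_force: 30.0
```

>>> apply_moves(plan="0 0 0 0 0 0; 0 0 0 0 0 0; 0 0 -0.1 0 0 0; 0 0 -0.2 0 0 0; 0 0 -0.4 0 0 0; 0 0 -0.5 0 0 0; 0 0 -0.6 0 0 0; 0 0 -0.6 0 0 0; 0 0 -0.6 0 0 0; 0 0 -0.5 0 0 0", gripper=-0.3)

```text
time_s: 7.78
position: [0.3743, 0.3529, 0.2036]
tcp_rot: [[0.082, 0.997, 0.001], [0.997, -0.082, 0.001], [0.001, 0.001, -1.0]]
force: [-0.3, 0.5, -0.7]
opening: 0.347
grasp_force: 0.0
```

>>> apply_moves(plan="-0.4 0.5 0 0 0 0; -0.4 0.5 0 0 0 0; -0.4 0.5 0 0 0 0; -0.4 0.5 0 0 0 0; -0.4 0.57 0 0 0 0; 0 0 0 0 0 0; 0 0 0 0 0 0; 0 0 0 0 0 0; 0 0 0 0 0 0; 0 0 0 0 0 0")

```text
time_s: 8.62
position: [0.4933, 0.2434, 0.2008]
tcp_rot: [[0.08, 0.997, -0.001], [0.997, -0.08, 0.0], [-0.0, -0.001, -1.0]]
force: [1.1, 0.7, -0.8]
opening: 0.354
grasp_force: 0.0
```

```bash
python3 - <<'E'
from h import *
s=bot.read_state();print(s["position"],s["force"]); im=capture("wrist"); print(bot.read_state()["position"])
for z in(.049,): 
  for y in (-.115,-.048,0,.025,.074,.116): print(y,proj("wrist",[.495+.082*y,.343+.9966*y,z]))
cv2.imwrite("pics/w3raw.png",im[:,:,::-1]); cv2.imwrite("pics/w3.png",crop(im,180,0,280,240,2.5)[:,:,::-1])
E
```

```text
[0.49329926 0.24335241 0.20076947] [ 1.11333628  0.68293669 -0.7663009 ]
[0.49350406 0.24335435 0.20075337]
-0.115 [312.97125064 195.11286245]
-0.048 [312.77449273 140.99562364]
0 [312.62123451  98.84274576]
0.025 [312.53690667  75.64881453]
0.074 [312.36179388  27.48495235]
0.116 [312.20033582 -16.92324802]
```

View pics/w3.png

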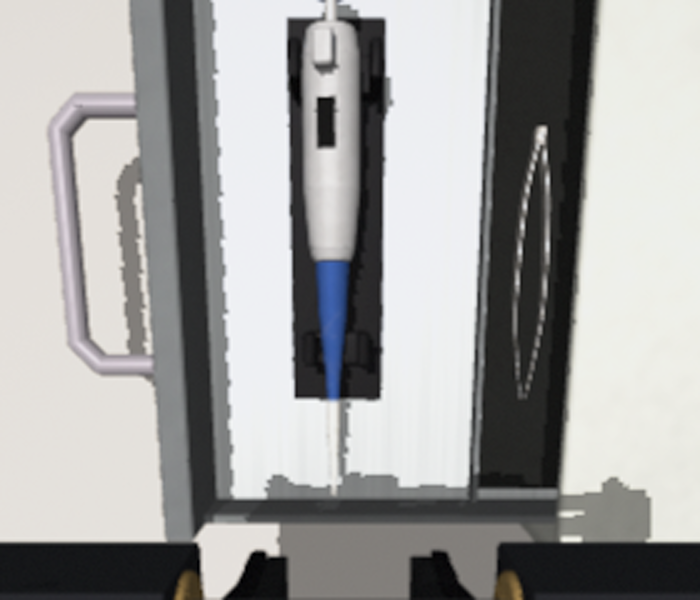

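The wrist view shows the open drawer. The rests are at rows 140 and 28, the tip at px (313.6,196) and the grip axis at column 312.8, matching predictions within 1 px. Next I'll measure the unit-edge gap and the real fingertip depth from the raw image.

```bash
python3 - <<'E'
from h import *
np.set_printoptions(precision=4,suppress=True,linewidth=200)
g=cv2.imread("pics/w3raw.png").mean(2).astype(int)
for r in(60,76,100): print(r,"edge",np.where(np.diff(g[r,380:450])>40)[0]+380, "pip",np.where(abs(np.diff(g[r,290:340]))>30)[0]+290)
for r in range(214,240,3): print(r,"".join('#' if v<35 else '.' for v in g[r,260:380]))
n=np.array([.9966,-.082,0])
e=atz("wrist",np.where(np.diff(g[76,380:450])>40)[0][-1]+380.5,76,.092);a=atz("wrist",312.8,76,.049);print(e,a,(e-a)@n)
s=bot.read_state();T=np.array(s["tcp_rot"]);P=s["position"]
for d in(0,.015,.02,.025,.03): print(d,[proj("wrist",P+T@[x,y,-d]).round(1) for x in(.0095,) for y in(-.0154,.0154)])
E
```

```text
60 edge [396 412 413 414] pip [294 295 296 300 301 322 323 332 333]
76 edge [389 397 411 413 414] pip [295 296 300 301 322 323 332 333]
100 edge [386 397 409 410 411] pip [295 296 303 304 320 321 332 333]
214 ........................................................................................................................
217 ........................................................................................................................
220 ........................................................................................................................
223 ....................######..######...................................................##############....................#
226 ...................###############...................................................###############...................#
229 ..................################...................................................#################.................#
232 ................##################...................................................##################.................
235 ..............#####################.................................................#####################...............
238 ...........########################.................................................########################............
[0.5985 0.3521 0.092 ] [0.4973 0.3675 0.049 ] 0.10207112597834893
0 [array([295.7, 211.4]), array([339.2, 211.4])]
0.015 [array([293.8, 218.1]), array([340.9, 218.1])]
0.02 [array([293.2, 220.6]), array([341.5, 220.6])]
0.025 [array([292.4, 223.3]), array([342.1, 223.3])]
0.03 [array([291.6, 226. ]), array([342.8, 226. ])]
```

The fingertips measure about 24 mm short of the nominal TCP, and the unit edge is 102 mm from the axis. I'll grasp with the TCP at z≈0.017, which puts the real tips about 8 mm below the axis and keeps the body above the drawer panel.

>>> apply_moves(plan="0.4 -0.02 0 0 0 0; 0.5 -0.03 0 0 0 0; 0.5 -0.03 0 0 0 0; 0.5 -0.03 0 0 0 0; 0.58 -0.02 0 0 0 0; 0 0 0.3 0 0 0; 0 0 0.4 0 0 0; 0 0 0.4 0 0 0; 0 0 0 0 0 0; 0 0 0 0 0 0", gripper=0.15)

```text
time_s: 9.5
position: [0.4969, 0.3668, 0.1448]
tcp_rot: [[0.081, 0.997, -0.003], [0.997, -0.081, -0.001], [-0.002, -0.003, -1.0]]
force: [1.0, 0.9, 0.8]
opening: 0.572
grasp_force: 0.0
```

```bash
python3 - <<'E'
from h import *
togo([.4972,.3677,.017],down(85.3))
E
```

```text
t 9.5 pos [0.4969 0.3668 0.1448] F [1.  0.9 0.8] open 0.572
 shift now-axes [0.023 0.012 2.555]
 turn [-0.0004  0.0002  0.0002]  shift after turn [0.019 0.005 2.555]
```

>>> apply_moves(plan="0 0 0.3 0 0 0; 0 0 0.4 0 0 0; 0 0 0.4 0 0 0; 0 0 0.4 0 0 0; 0 0 0.3 0 0 0; 0 0 0.2 0 0 0; 0 0 0.2 0 0 0; 0 0 0.2 0 0 0; 0 0 0.1 0 0 0; 0 0 0 0 0 0")

```text
time_s: 10.33
position: [0.498, 0.3664, 0.0199]
tcp_rot: [[0.082, 0.997, -0.001], [0.997, -0.082, -0.001], [-0.001, -0.001, -1.0]]
force: [-1.1, 0.1, -0.4]
opening: 0.574
grasp_force: 0.0
```

>>> apply_moves(plan="0 0 0.06 0 0 0; 0 0 0 0 0 0; 0 0 0 0 0 0")

```text
time_s: 10.58
position: [0.4987, 0.3668, 0.0181]
tcp_rot: [[0.082, 0.997, 0.001], [0.997, -0.082, 0.0], [0.0, 0.001, -1.0]]
force: [-0.1, -0.0, -0.0]
opening: 0.572
grasp_force: 0.0
```

>>> apply_moves(plan="0 0 0 0 0 0; 0 0 0 0 0 0; 0 0 0 0 0 0; 0 0 0 0 0 0; 0 0 0 0 0 0; 0 0 0 0 0 0; 0 0 0 0 0 0; 0 0 0 0 0 0", gripper=-1)

```text
time_s: 11.25
position: [0.4984, 0.3666, 0.0177]
tcp_rot: [[0.082, 0.997, -0.0], [0.997, -0.082, 0.0], [0.0, -0.0, -1.0]]
force: [-0.2, -0.3, 1.0]
opening: 0.289
grasp_force: 30.0
```

Gripped at 25 mm with 30 N. Lifting.

>>> apply_moves(plan="0 0 -0.05 0 0 0; 0 0 -0.1 0 0 0; 0 0 -0.15 0 0 0; 0 0 -0.2 0 0 0; 0 0 -0.25 0 0 0; 0 0 -0.25 0 0 0; 0 0 -0.25 0 0 0; 0 0 -0.25 0 0 0; 0 0 -0.25 0 0 0; 0 0 -0.25 0 0 0")

```text
time_s: 12.08
position: [0.4986, 0.3667, 0.1197]
tcp_rot: [[0.082, 0.997, 0.001], [0.997, -0.082, 0.001], [0.001, 0.001, -1.0]]
force: [-0.4, -0.3, -0.6]
opening: 0.284
grasp_force: 30.0
```

>>> apply_moves(plan="0 0 -0.3 0 0 0; 0 0 -0.4 0 0 0; 0 0 -0.4 0 0 0; 0 0 -0.4 0 0 0; 0 0 -0.4 0 0 0; 0 0 -0.4 0 0 0; 0 0 -0.4 0 0 0; 0 0 -0.2 0 0 0; 0 0 0 0 0 0; 0 0 0 0 0 0")

```text
time_s: 12.92
position: [0.4983, 0.3665, 0.2633]
tcp_rot: [[0.082, 0.997, 0.001], [0.997, -0.082, 0.0], [0.001, 0.001, -1.0]]
force: [-1.1, 0.1, -0.8]
opening: 0.284
grasp_force: 30.0
```

```bash
python3 - <<'E'
from h import *
s=bot.read_state(); im=capture("wrist"); cv2.imwrite("pics/w4.png",im[:,:,::-1]); print(s["position"],s["force"],s["opening"],s["joint_positions"])
g=im.astype(int)
for r in range(60,225,20): print(r,g[r,290:350:3].sum(1)//3)
E
```

```text
[0.49827424 0.36653099 0.26328954] [-1.09954633  0.13171702 -0.76255529] 0.2835281357209877 [ 2.60011751e+01  2.59775961e+01  7.85388802e+01 -1.01250993e-03
  7.54187308e+01  3.06909808e+01]
60 [225 225 225 225 225 225 225 225 225 225 225 225 225 225 225 225 225 225
 225 225]
80 [225 225 225 226 225 225 225 226 226 226 225 225 226 225 225 225 225 225
 225 225]
100 [128 136 133 136 133  73  89  98 105 110 107 102  97  89  78  56 131 133
 136 133]
120 [240 240 240 240 222  56  55  54  52 215 236 176  49  49  48 240 239 240
 240 240]
140 [240 240 240 175 178 200 209 216 224 233 228 222 208 197 185 171 142 215
 239 239]
160 [239 240 225 157 183 197 208 211  99 217 224 224 224 207 141 175 152 113
 237 132]
180 [237 235 236 154 182 200 208 215 223 224 222 218 208 200 184 172 146 108
 129 129]
200 [235 232 218 151 181 193 205 215 168  21  23  25  22 143 188 169 142 110
 129 128]
220 [150 230 231  91 103 110 114 117  90  10   9  13  13  94 114 109  98 111
 129 116]
```

>>> apply_moves(plan="-0.5 -0.1 0 0 0 0; -0.5 -0.1 0 0 0 0; -0.5 -0.1 0 0 0 0; -0.5 -0.1 0 0 0 0; -0.5 -0.1 0 0 0 0; -0.5 -0.1 0 0 0 0; -0.5 -0.1 0 0 0 0; -0.5 -0.1 0 0 0 0; -0.5 -0.1 0 0 0 0; -0.5 -0.1 0 0 0 0")

```text
time_s: 13.8
position: [0.4263, 0.1204, 0.2611]
tcp_rot: [[0.081, 0.997, -0.004], [0.997, -0.081, -0.0], [-0.0, -0.004, -1.0]]
force: [-0.2, -0.3, -1.0]
opening: 0.282
grasp_force: 30.0
```

>>> apply_moves(plan="-0.5 -0.1 0 0 0 0; -0.5 -0.1 0 0 0 0; -0.5 -0.1 0 0 0 0; -0.5 -0.1 0 0 0 0; -0.3 0 0 0 0 0; 0 0 0 0 0 0.015; 0 0 0 0 0 0.018; 0 0 0 0 0 0.018; 0 0 0 0 0 0.018; 0 0 0 0 0 0.018")

```text
time_s: 14.63
position: [0.3976, 0.0087, 0.2613]
tcp_rot: [[0.593, 0.805, -0.003], [0.805, -0.593, 0.001], [-0.001, -0.003, -1.0]]
force: [-0.6, -0.7, -0.8]
opening: 0.285
grasp_force: 30.0
```

>>> apply_moves(plan="0 0 0 0 0 0.018; 0 0 0 0 0 0.018; 0 0 0 0 0 0.018; 0 0 0 0 0 0.018; 0 0 0 0 0 0.018; 0 0 0 0 0 0.018; 0 0 0 0 0 0.018; 0 0 0 0 0 0.018; 0 0 0 0 0 0.018; 0 0 0 0 0 0.011")

```text
time_s: 15.47
position: [0.3975, 0.0088, 0.2613]
tcp_rot: [[0.989, -0.149, -0.004], [-0.149, -0.989, 0.001], [-0.004, -0.0, -1.0]]
force: [0.8, 0.3, -1.0]
opening: 0.286
grasp_force: 30.0
```

>>> apply_moves(plan="0 0 0 0 0 0; 0 0 0 0 0 0; 0 0 0 0 0 0; 0 0 0 0 0 0; 0 0 0 0 0 0")

```text
time_s: 15.88
position: [0.3986, 0.0086, 0.2625]
tcp_rot: [[0.99, -0.143, -0.0], [-0.143, -0.99, 0.0], [-0.0, -0.0, -1.0]]
force: [-0.6, -1.6, -0.8]
opening: 0.284
grasp_force: 30.0
```

```bash
python3 - <<'E'
from h import *
s=bot.read_state(); im=capture("wrist"); cv2.imwrite("pics/w5raw.png",im[:,:,::-1]); print(s["position"],s["tcp_rot"],s["force"],s["joint_positions"])
B=[.452,-.07]
print(proj("wrist",B+[.068]),proj("wrist",B+[0]))
c=crop(im,180,0,280,240,2.5)
cv2.imwrite("pics/w5.png",c[:,:,::-1])
E
```

```text
[0.39864147 0.00856054 0.26247214] [[ 9.89655551e-01 -1.43463122e-01 -4.71273039e-04]
 [-1.43463093e-01 -9.89655663e-01  9.42758293e-05]
 [-4.79923137e-04 -2.56903098e-05 -9.99999885e-01]] [-0.61576898 -1.58193297 -0.76399703] [-1.49319339e+01  7.07422018e+00  1.07079658e+02 -1.90481522e-03
  6.58736035e+01  8.33171368e+01]
[371.99464362 130.00336288] [364.03648753 129.59770981]
```

View pics/w5.png

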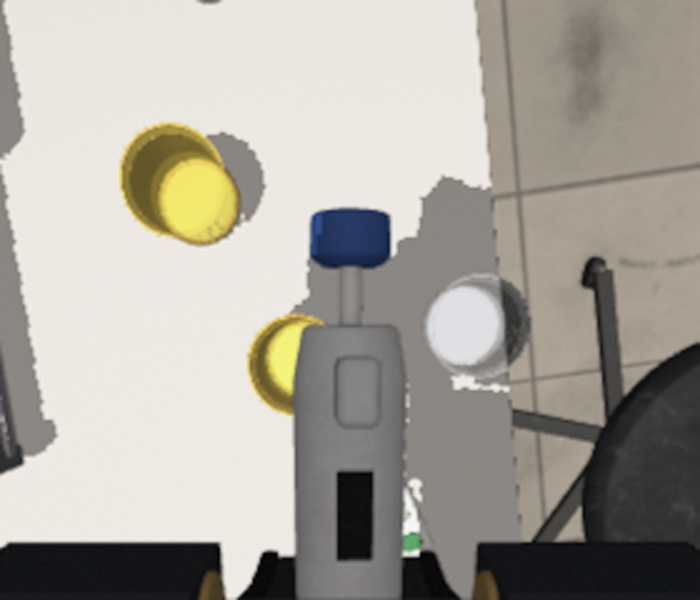

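The wrist view shows the clear beaker's rim centred at px (372,130.4), where the estimate (0.452,-0.070) projects (372.0,130.0). Position confirmed, so I'll plan the tilted pose.

```bash
cat >> h.py <<'E'
def goal(h,th,T,tip=(-.140,0,-.031)):
    from scipy.spatial.transform import Rotation as Ro
    R=down(h)@Ro.from_euler("y",th,degrees=True).as_matrix(); return np.array(T)-R@np.array(tip),R
E
python3 - <<'E'
from h import *
P,R=goal(-8.3,55,[.452,-.0705,.100]); print(P)
togo([P[0],P[1],.27],R); togo(P,R)
E
```

```text
[ 0.55658735 -0.08575764  0.19690042]
t 15.9333 pos [0.3987 0.0086 0.2625] F [-0.2 -0.9 -1.9] open 0.288
 shift now-axes [ 3.395  1.413 -0.15 ]
 turn [-1.000e-04  1.528e-01  1.000e-04]  shift after turn [2.07  1.411 2.697]
t 15.9333 pos [0.3987 0.0086 0.2625] F [-0.2 -0.9 -1.9] open 0.288
 shift now-axes [3.396 1.413 1.312]
 turn [-1.000e-04  1.528e-01  1.000e-04]  shift after turn [0.873 1.411 3.535]
```

>>> apply_moves(plan="0.4 0.2 -0.04 0 0 0; 0.5 0.2 -0.04 0 0 0; 0.5 0.2 -0.04 0 0 0; 0.5 0.2 -0.03 0 0 0; 0.5 0.2 0 0 0 0; 0.5 0.2 0 0 0 0; 0.5 0.2 0 0 0 0; 0 0 0 0 0.015 0; 0 0 0 0 0.015 0; 0 0 0 0 0.015 0")

```text
time_s: 16.77
position: [0.5579, -0.0859, 0.2695]
tcp_rot: [[0.949, -0.144, 0.279], [-0.138, -0.99, -0.041], [0.282, 0.0, -0.959]]
force: [-0.3, 0.3, 0.4]
opening: 0.282
grasp_force: 30.0
```

>>> apply_moves(plan="0 0 0 0 0.015 0; 0 0 0 0 0.015 0; 0 0 0 0 0.015 0; 0 0 0 0 0.015 0; 0 0 0 0 0.015 0; 0 0 0 0 0.015 0; 0 0 0 0 0.015 0; 0 0 0 0 0.003 0; 0 0 0 0 0 0; 0 0 0 0 0 0")

```text
time_s: 17.6
position: [0.5628, -0.0725, 0.2707]
tcp_rot: [[0.713, -0.112, 0.692], [-0.101, -0.993, -0.057], [0.693, -0.029, -0.72]]
force: [0.0, -0.8, -1.5]
opening: 0.285
grasp_force: 30.0
```

```bash
python3 - <<'E'
from h import *
P,R=goal(-8.3,55,[.452,-.0705,.100]); togo(P,R); s=bot.read_state();print(np.round(s["joint_positions"],1)); print(s["position"]+np.array(s["tcp_rot"])@[-.14,0,-.031])
E
```

```text
t 17.6 pos [ 0.5628 -0.0725  0.2707] F [ 0.  -0.8 -1.5] open 0.285
 shift now-axes [-1.085  0.321  0.991]
 turn [-0.0069  0.0308 -0.0002]  shift after turn [-1.257  0.281  0.777]
[-28.3   9.9 121.5  66.7  17.6   9.2]
[ 0.44146329 -0.05657893  0.19588565]
```

Tilting straight outward runs the wrist into its singularity (q5≈17). I'll swing the heading left to about +42° so the wrist stays well conditioned. The turn is about the world vertical, so heights don't change.

>>> apply_moves(plan="0 0 0 0.009 0 -0.009; 0 0 0 0.009 0 -0.009; 0 0 0 0.009 0 -0.009; 0 0 0 0.009 0 -0.009; 0 0 0 0.009 0 -0.009; 0 0 0 0.009 0 -0.009; 0 0 0 0.009 0 -0.009; 0 0 0 0.009 0 -0.009; 0 0 0 0.009 0 -0.009; 0 0 0 0.009 0 -0.009")

```text
time_s: 18.43
position: [0.5626, -0.0735, 0.2706]
tcp_rot: [[0.557, 0.637, 0.533], [0.43, -0.77, 0.471], [0.71, -0.033, -0.703]]
force: [0.6, -1.2, -0.5]
opening: 0.283
grasp_force: 30.0
```

```bash
python3 - <<'E'
from h import *
P,R=goal(42,55,[.452,-.0705,.100]);print(P); togo([*P[:2],.27],R); s=bot.read_state();print(np.round(s["joint_positions"],1)); print(s["position"]+np.array(s["tcp_rot"])@[-.14,0,-.031])
E
```

```text
[5.30546257e-01 2.23367638e-04 1.96900417e-01]
t 18.4333 pos [ 0.5626 -0.0735  0.2706] F [ 0.6 -1.2 -0.5] open 0.283
 shift now-axes [ 0.27  -1.544  0.361]
 turn [ 0.0017  0.0268 -0.0083]  shift after turn [ 0.283 -1.525  0.424]
[-45.   19.  108.   53.   62.7 -23.7]
[ 0.46817745 -0.14838784  0.19288613]
```

>>> apply_moves(plan="0.05 -0.3 0.07 0 0 0; 0.05 -0.3 0.07 0 0 0; 0.05 -0.3 0.07 0 0 0; 0.06 -0.32 0.07 0 0 0; 0.06 -0.32 0.08 0 0 0; 0 0 0 0.0005 0.009 -0.003; 0 0 0 0.0005 0.009 -0.003; 0 0 0 0.0007 0.009 -0.0025; 0 0 0 0 0 0; 0 0 0 0 0 0")

```text
time_s: 19.27
position: [0.5312, 0.0004, 0.2697]
tcp_rot: [[0.427, 0.666, 0.611], [0.381, -0.746, 0.547], [0.82, -0.001, -0.572]]
force: [-0.2, -0.3, -1.2]
opening: 0.283
grasp_force: 30.0
```

```bash
python3 - <<'E'
from h import *
P,R=goal(42,55,[.452,-.0705,.100]); togo(P,R); s=bot.read_state();print(np.round(s["joint_positions"],1)); Q=s["position"]+np.array(s["tcp_rot"])@[-.14,0,-.031]; print(Q,s["tcp_rot"])
a=capture("scene");b=capture("top");print(proj("scene",Q),proj("top",Q))
cv2.imwrite("pics/s9.png",a[:,:,::-1]);cv2.imwrite("pics/t9.png",b[:,:,::-1])
E
```

```text
t 19.2667 pos [5.312e-01 4.000e-04 2.697e-01] F [-0.2 -0.3 -1.2] open 0.283
 shift now-axes [-1.201 -0.005  0.823]
 turn [ 0.0004 -0.0002 -0.0004]  shift after turn [-1.199 -0.006  0.825]
[-46.   18.9 120.5  67.   62.9 -43. ]
[ 0.45246473 -0.06989056  0.17263151] [[ 4.27230750e-01  6.66415562e-01  6.11035339e-01]
 [ 3.80971491e-01 -7.45580066e-01  5.46782488e-01]
 [ 8.19960127e-01 -8.15248458e-04 -5.72420061e-01]]
[320.18687561 271.00104096] [427.58383514 268.77837564]
```

The picture budget is used up, so I'll check the tip numerically by differencing against the first scene image.

```bash
python3 - <<'E'
import cv2,numpy as np
for n,m,u,v in(("scene0","s9",320,271),("top0","t9",428,269)):
    d=np.abs(cv2.imread(f"pics/{n}.png").astype(int)-cv2.imread(f"pics/{m}.png")).sum(2)
    print(n,"cols",u-24,"rows",v-22)
    for r in range(v-22,v+14): print(r,"".join(" .:+#"[min(4,x//25)] for x in d[r,u-24:u+36]))
E
```

```text
scene0 cols 296 rows 249
249 ##########+::::::::::::::#####+:::::::::####################
250 ###########:.::::::::::::#####+:::::::::####################
251 ###########:.:::::::::::+#####+:::::::::####################
252 ##########+:.:::::::::+++#####::::::::::####################
253 ###########.::::::::::::+#####::::::::::####################
254 ##########+:.:::::::::::#####+::+:::::::####################
255 ###########:::::::::::::#####+:::::::::+####################
256 ##########+:::::::::::::#####::::::::::+####################
257 ##########+:::::::::::::#####::::::::::+####################
258 ##########+:::::::++::::####+::::::::::+####################
259 ###########:::::::::::::####+::::::::::+####################
260 ##########+:::::::::+:++####+:+::::::::+####################
261 ##########+::::++++++++######+++++:::::+####################
262 ###########:::::+#++##+####+#####+:::::+####################
263 ###########::::++++########+######++:::+####################
264 ##########+::+++#+#++######+#######++:::####################
265 ##########+::+++###############
[... 2927 characters left out ...]
::..        .:+#++######::#####: .+###############
273 .::::::::.::..     .:..+###+#######:+###. ..+###############
274 :::.::::::....    .:+.:#############:+#: ...+###############
275 ::::.::.:::..    .:+: +##############.: ....+###############
276 ::::::::::..    ::#+ .:##############:  ....+###############
277 :.::::::::..   :+#+:   .##############  ....:###############
278 . .:::::::. ++ +##:.. . ##############.  ...:###############
279 :#: ::::. .### ##+. ... ##############......:###############
280 ###:.::. .####.#+........#############:  ..::###############
281 ####:   .####+ :........ #############:  ..::###############
282 ##############. ........ :############+ ..:::+##############
```

>>> apply_moves(plan="-0.15 0 0.1 0 0 0; -0.15 0 0.1 0 0 0; -0.15 0 0.1 0 0 0; -0.15 0 0.1 0 0 0; -0.15 0 0.1 0 0 0; -0.15 0 0.1 0 0 0; -0.1 0 0.07 0 0 0; 0 0 0 0 0 0; 0 0 0 0 0 0; 0 0 0 0 0 0")

```text
time_s: 20.2
position: [0.5309, 0.0005, 0.2107]
tcp_rot: [[0.423, 0.667, 0.613], [0.382, -0.745, 0.547], [0.822, 0.002, -0.57]]
force: [-0.7, -0.1, -0.9]
opening: 0.286
grasp_force: 30.0
```

```bash
python3 - <<'E'
from h import *
s=bot.read_state(); Q=s["position"]+np.array(s["tcp_rot"])@[-.14,0,-.031]; print(Q)
a=capture("scene"); cv2.imwrite("pics/s10.png",a[:,:,::-1]); u,v=proj("scene",Q); print(u,v)
t=capture("top"); cv2.imwrite("pics/t10.png",t[:,:,::-1]); print(proj("top",Q))
old=cv2.imread("pics/s9.png").mean(2); 
for nm,g,c,r0,r1 in(("s9",old,320,244,284),("s10",a.mean(2),int(u),int(v)-26,int(v)+12)):
    print(nm,"cols",c-14)
    for r in range(r0,r1,2): print(r," ".join("%3d"%x for x in g[r,c-14:c+18]))
E
```

```text
[ 0.45260013 -0.06987888  0.11334347]
319.9350463684707 304.21405072033986
[419.11429466 269.55924122]
s9 cols 306
244  61  51  56  59  62  64  65  68  68  68  71  70  70  71  72  76 103 133 134 125 108  85  70  69  70  69  67  66  66  78 109 138
246 113  68  56  58  60  64  67  66  69  67  70  72  72  71  69  85 115 134 133 120  97  74  70  70  69  68  70  67  65  83 129 165
248 105  57  57  62  63  63  66  67  69  69  70  70  71  69  72  97 131 137 129 111  85  69  69  69  69  70  70  69  62  72 127 180
250 105  54  50  54  58  64  67  67  71  68  68  71  71  71  70  92 129 135 122  98  75  70  72  71  65  67  65  59  55  69 127 179
252 105  55  49  54  57  58  59  60  61  65  71  78  76  77  81 104 134 133 118  90  69  62  62  62  62  61  61  61  56  70 127 179
254 105  52  51  57  58  60  63  64  66  66  66  68  66  68  78 107 131 127 102  74  69  68  70  67  65  64  60  61  55  68 127 178
256 104  54  54  62  68  66  66  66  67  66  67  69  69  68  89 122 133 120  91  68  66  66  68  66  67  66  64  58  57  82 140 178
258 104  55  54  59  61  63  64  67  77  83  66  63  68  69  
[... 3475 characters left out ...]
 189 190 190 190 190 190 190 190 190 190
306 191 191 191 191 191 190 191 190 191 189 189 190 191 188 178 173 188 190 190 190 189 191 191 190 190 190 191 190 190 189 191 190
308 190 193 191 190 190 191 191 191 190 190 190 190 190 190 190 190 191 190 190 190 190 190 190 190 189 190 190 189 189 189 190 189
310 127 175 192 192 191 190 190 191 190 191 190 191 190 190 190 189 190 190 190 190 189 190 190 190 190 189 189 190 190 190 189 190
312  81  87 125 175 191 192 188 187 193 193 192 190 184 175 180 190 191 193 192 192 190 190 190 189 191 189 190 190 189 190 190 190
314  83  86  96 131 181 189 180 175 175 177 176 177 179 179 178 179 180 180 178 178 187 191 189 190 192 190 190 190 189 190 191 190
```

The observed tip at (320,306.5) agrees with the prediction (319.9,304.2) to about 2 px. Lowering the last 10 mm, letting it settle, then handing in.

>>> apply_moves(plan="-0.08 0 0.06 0 0 0; -0.08 0 0.06 0 0 0; 0 0 0 0 0 0; 0 0 0 0 0 0; 0 0 0 0 0 0; 0 0 0 0 0 0; 0 0 0 0 0 0; 0 0 0 0 0 0; 0 0 0 0 0 0; 0 0 0 0 0 0")

```text
time_s: 21.13
position: [0.5309, 0.0008, 0.2003]
tcp_rot: [[0.424, 0.667, 0.613], [0.381, -0.745, 0.547], [0.822, 0.001, -0.57]]
force: [-0.8, -0.2, -0.5]
opening: 0.287
grasp_force: 30.0
```

```bash
python3 - <<'E'
from h import *
s=bot.read_state(); R=np.array(s["tcp_rot"]); Q=s["position"]+R@[-.14,0,-.031]; print(Q,"slope",np.degrees(np.arcsin(R[2,0])),s["force"],s["grasp_force"],s["opening"],s["qvel"])
a=capture("scene").mean(2); u,v=proj("scene",Q); print(u,v)
for r in range(int(v)-6,int(v)+10,2): print(r," ".join("%3d"%x for x in a[r,310:332]))
# beaker, bottles unchanged?
d=np.abs(a-cv2.imread("pics/scene0.png").mean(2)); print("beaker foot diff",d[350:375,296:342].mean().round(1),"red",d[245:275,428:446].mean().round(1),"white",d[228:260,380:396].mean().round(1))
E
```

```text
[ 0.45252893 -0.06956512  0.10292973] slope 55.23975834852318 [-0.78926141 -0.16005942 -0.50347155] 29.99286711215973 0.2870936624870407 [-0.02744437  0.1855472   0.00476335  0.06855882 -0.07765183  0.09046656]
319.7058718637899 309.53538987278995
303 194 194 193 193 194 194 194 193 188 177 178 168 171 192 194 193 194 194 193 193 193 194
305 194 195 194 193 194 193 194 194 189 183 174 165 192 194 194 194 194 194 195 194 193 193
307 194 194 195 194 194 193 194 194 190 178 168 167 192 195 193 193 195 193 194 194 195 194
309 194 194 194 194 195 193 194 194 189 174 168 191 195 194 194 193 195 194 194 193 193 193
311 194 195 194 194 195 193 194 192 187 178 168 192 194 194 194 194 194 194 194 194 194 194
313 196 187 183 194 196 192 190 188 185 188 190 194 195 195 194 194 195 195 193 194 193 195
315 178 176 177 178 179 180 180 181 182 182 183 183 184 183 183 184 182 183 192 195 194 193
317 176 178 178 175 173 171 178 182 182 182 180 177 175 179 183 184 185 186 185 185 183 185
beaker foot diff 46.6 red 44.7 white 42.2
```

```bash
python3 -c "
from rig import bot
print(bot.hand_in())"
```

```text
the job is handed in; nothing more can be done
None
```

The job is handed in: the drawer is about 178 mm open, and the pipette is held tip down at 55°, over the middle of the beaker's mouth and roughly 32–35 mm above the rim. The beaker and bottles were never approached, but my final image comparison couldn't confirm they hadn't moved because the lighting had changed.

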